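Lock a free-spinning specimen turntable at its index post

TASK

Turn the specimen turntable so that its pointer nose faces the index post, and lock it there: screw the black wing on top clockwise until it is fully home. The turntable spins along with the wing unless you push it down firmly onto its brake pads while you turn. Leave the dish, slide box and spanner around it where they are, and finish with the wing let go.

Things in the scene. Friction and masses are not known exactly. Their poses are not given: they have to be found in the camera images.
- stand: Fixed dark steel base of the turntable: a disc 184 mm across and 30 mm high with a low arm along its own +x to the index post. Origin on the bench on the spin axis, z up. Its flat top is the brake face.
- index_post (a point): Tip of the slim steel index post (16 mm thick, 85 mm high) on the base, 121 mm from the spin axis along the base's own +x. Axes as the base.
- pointer_tip (a point): Tip of the pointer nose (12 mm wide, with a black line on top) that juts from the rim of the aluminium table top, 98 mm from the spin axis, 57 mm above the bench. Its own x axis points outward along the nose, z up.
- turntable: The aluminium table top, a disc 160 mm across, upper face 57 mm above the bench; origin on the spin axis at bench height. Spins either way without end, almost no drag. It stands on a spring: a push of about 3 N on it or the wing makes it sink; after up to 3.6 mm (6 N) its rubber pads meet the base. There the brake grips harder the harder the push: 12 to 22 N holds it while the wing turns. Let go, it rises.
- wing_grip (a point): Middle of the black wing bar on the spin axis, 96 mm above the bench (sinks with the table top). The bar is 84 mm long along this point's own x, 16 mm wide along its y, 30 mm high (from 79 to 109 mm above the bench); z up. Beneath it is a round hub 34 mm across (72 to 82 mm), then a neck 22 mm across. The two ends of the bar are alike.
- lock_wing (a joint): Turn of the wing relative to the table top, rad: 0 loose, grows clockwise seen from above, end stop 2.6 = fully home. Drag 0.2 N m either way: without a push down the table top goes round with the wing and this value stays. With the push it also loosens anticlockwise.
- brake_shoe: The three rubber brake pads under the table top, 60 mm from the spin axis; origin on the axis at bench height when the wing is loose and the table top is up. The screw drives them down 1.6 mm per rad, so the gap to the base shrinks from 3.6 mm (wing loose) to nothing at about 2.25 rad; over the last third of a radian the brake holds by itself, and at the stop the table top stays locked.
- dish: Clear round Petri dish, 90 mm across, 16 mm high, lying loose near the turntable; origin at the centre of its underside. Leave it.
- slide_box: Wooden slide box 85 x 61 x 34 mm, loose near the turntable; origin at the centre of its underside. Leave it.
- spanner: Flat steel spanner 170 mm long lying loose near the turntable; origin under its middle, handle towards its own -x. Leave it.
Things that resemble listed ones, but are neither listed nor needed, are in the scene too. There is more than one size of the stand; the job needs the largest.

How it is judged (in metres and radians):
At the end, for the whole second after the job is handed in: The wing is screwed home (at least 2.35 of its 2.6 rad), and the pointer nose's tip faces the index post: within 14 mm sideways of the line from the spin axis to the post, on the post's side (value of joint lock_wing above 2.35 rad and y of pointer_tip in the frame of index_post between -0.014 and 0.014 m and x of pointer_tip in the frame of index_post above -0.06 m); the robot touches nothing.
It fails at once if the Petri dish is pushed aside or tipped (distance of dish from where it was at the start of the episode above 0.03 m or angle between dish's own z axis and vertical above 0.5 rad).
It fails at once if the slide box is pushed aside or tipped (distance of slide_box from where it was at the start of the episode above 0.03 m or angle between slide_box's own z axis and vertical above 0.5 rad).
It fails at once if the spanner is pushed aside or tipped (distance of spanner from where it was at the start of the episode above 0.03 m or angle between spanner's own z axis and vertical above 0.5 rad).
It also fails if it takes over 64 s, if anything falls off the work surface, if the arm or the gripper's body presses on something with over 40 N, if the wrist force passes 120 N, or if a joint passes its speed limit or range.

ROBOT

A 6-joint arm with a two-finger parallel gripper is mounted at the origin on the work surface. World frame = base frame: x ahead of the robot, y to its left, z up, the work surface at z = 0. Lengths are in mm, angles in rad, forces in N, time in s.
With the tool pointing down it reaches from about 350 to 975 mm from the base axis. Payload 7.1 kg.
Tool frame: the origin (TCP) lies between the finger pads; the fingertips stand 8 mm ahead of it and the grasp point (between the pads) lies 11 mm behind it (ctrl.tips_ahead is the distance from the TCP to the fingertips, in mm); y points along the fingers, z is the direction in which the jaws open and shut, and the axes are right-handed (so a half turn about y gives the same grasp; the last joint's range is limited). The gripper opens to 88 mm and grips with 3 to 60 N. Pads are 20 mm wide; open, the fingers measure 115 mm over their backs; the gripper's body (75 mm by 178 mm) begins 61 mm behind the grasp point.
Start: joints at [1.232, 0.423, 1.63, -0, 1.089, -0.019], TCP at [196.453, 593.305, 230.675] pointing down, gripper open.
Joint ranges: [-3, 3], [-0.9, 2.11], [0.09, 2.58], [-1.31, 4.45], [0.11, 2.69], [-2.54, 2.54]. Speed limits (rad/s): [2.39, 2.39, 3.01, 3.14, 3.14, 3.14].

INTERFACE

Orientations are given as a rotation vector (axis times angle).
In Python, from workcell import ctrl gives the robot as it stands.
- The arm moves only by the shell command python3 -m creep 'ROWS'. ROWS is JSON, a list of rows, each an object of numbers: "tx", "ty", "tz": the shift along the world's x, y, z in mm; "rx", "ry", "rz": the turn, a rotation vector about the world's x, y, z in rad; "fingers": the closure in counts, from 0 (fully open) to 255 (shut). A call has 1 to 10 rows; each row is the pose to reach, as a shift and turn from the pose commanded when the call began; what a row does not reach only later rows make up. A row lasts 1/8 s, in which the tool goes at most 62.5 mm and 10.7 degrees, less where a joint would pass 70% of its speed; a pose out of reach is approached as far as the arm can. A call with a gripper value outside its range is refused whole. The fingers move at their own pace and stop on an object; the grip force is fixed at half the most. Time passes only in rows, so rows that repeat a pose let the fingers close. It gives the time, the measured TCP pose, the force and the opening at its end, in the units of the state.
- ctrl.get_obs(): the state, without advancing time (a new reading comes with each control period).
- ctrl.get_image(name): name is "scene" or "top"; returns a dict with "pixels" (420x560x3 uint8, blue, green, red), "intrinsics" (3x3 intrinsics, pixels), "rvec" (rotation vector, rad) and "tvec" (3), from world to camera coordinates, as OpenCV has them. Camera axes: x right, y down, z forward; pixel columns grow to the right and rows downward; lengths in mm; the calibration is good to about 2 mm. A picture is of the moment at which its call begins. There is no depth.
- ctrl.close_job(): hands the job in, once; it reports no verdict.
The state is a dict: "t": time; "qpos": joint angles; "qvel": joint speeds; "joint_torque": joint torques, N m; "ee_pos": TCP position; "orientation": TCP orientation; "ft_force": force on the tool from outside, world axes, zero at the start; "moment": the same for the moment, N m; "width": finger opening in mm.
Only numpy, scipy, OpenCV 4.12 (cv2) and the standard library are available. Lean on these libraries where they do the work, as an engineer would, in place of code of your own. Each camera call takes 0.05 s, during which the arm holds its last target.

## Working session

There is one attempt and no reset: what is moved stays moved. The work goes in short steps, Python scripts to look and compute and a shell command to move; the robot and the scene stay as the last step left them, time stands still between calls to the robot, and variables do not carry over. Pictures are saved under pics/ and viewed, and the job is handed in when it is done.

```bash
mkdir -p pics; ls; python3 - <<'E'
from workcell import ctrl
import cv2
o=ctrl.get_obs();print(o)
for n in("scene","top"):
    d=ctrl.get_image(n);cv2.imwrite(f"pics/{n}0.png",d["pixels"]);print(n,d["intrinsics"],d["rvec"],d["tvec"])
E
```

```text
pics
{'t': 0.0, 'qpos': array([ 1.23199997e+00,  4.23850375e-01,  1.63066302e+00, -9.02044673e-06,
        1.08858117e+00, -1.89833364e-02]), 'qvel': array([ 1.77802170e-03, -8.47809513e-04, -9.12748826e-05, -1.14898180e-03,
        5.88133459e-05,  7.64313235e-04]), 'joint_torque': array([-7.13098052e-05, -5.44606733e+01, -2.73668844e+01,  6.43197703e-02,
        2.27321126e-02, -6.77510434e-05]), 'ee_pos': array([196.2861755 , 592.822937  , 229.90632589]), 'orientation': array([-1.5576675 ,  0.25123916, -0.25083021]), 'ft_force': array([ 0.11468657,  0.32441365, -0.15777185]), 'moment': array([-0.05090475, -0.0534605 , -0.04609783]), 'width': 87.61664888900694}
scene [[475.63875793   0.         281.3252624 ]
 [  0.         475.63875793 206.41519627]
 [  0.           0.           1.        ]] [ 1.12351819  2.23295289 -1.0843373 ] [ 289.53279926 -140.3587915  1529.03787177]
top [[407.31865951   0.         277.137423  ]
 [  0.         407.31865951 208.69955995]
 [  0.           0.           1.        ]] [ 2.18223179 -2.22226041  0.08784278] [-19.04976806 507.92809832 915.47175714]
```

View pics/scene0.png

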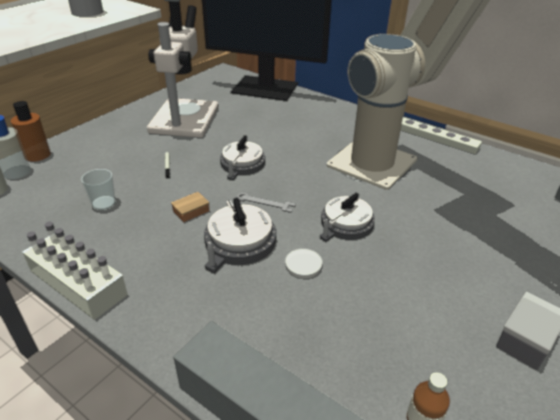

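View pics/top0.png

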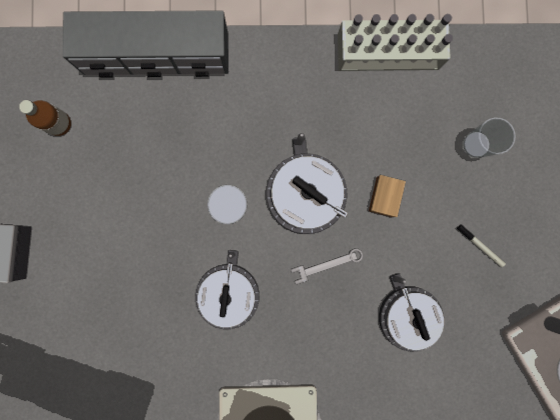

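Three turntables appear in the top view: A at (308,193), B at (227,296) and C at (413,319). A is clearly the widest, about 82 px against about 62 px, and it has the dish, box and spanner around it. I'll enlarge A to confirm.

```bash
cat > h.py <<'E'
import numpy as np,cv2
from workcell import ctrl
def grab(n,save=None):
    d=ctrl.get_image(n)
    if save: cv2.imwrite(f"pics/{save}.png",d["pixels"])
    return d
def ray(d,uv,z):
    K=np.array(d["intrinsics"]);R=cv2.Rodrigues(np.array(d["rvec"],float))[0];t=np.array(d["tvec"]).reshape(3)
    c=-R.T@t;v=R.T@np.linalg.inv(K)@np.array([uv[0],uv[1],1.])
    return c+v*(z-c[2])/v[2]
def proj(d,p):
    return cv2.projectPoints(np.array(p,float).reshape(-1,1,3),np.array(d["rvec"],float),np.array(d["tvec"],float),np.array(d["intrinsics"]),None)[0].reshape(-1,2)
E
python3 - <<'E'
from h import *
d=grab("top");s=d["pixels"]
c=cv2.resize(s[120:250,240:410],None,fx=4.6,fy=4.6,interpolation=cv2.INTER_CUBIC);cv2.imwrite("pics/cropA.png",c)
g=cv2.cvtColor(s,cv2.COLOR_BGR2GRAY)
for nm,(u0,u1,v0,v1) in dict(A=(262,355,125,240),B=(192,265,245,335),C=(370,450,270,355)).items():
    m=((g[v0:v1,u0:u1]>150)&(cv2.cvtColor(s,cv2.COLOR_BGR2HSV)[v0:v1,u0:u1,1]<60)).astype(np.uint8)
    m=cv2.morphologyEx(m,cv2.MORPH_OPEN,np.ones((5,5)))
    k=max(cv2.findContours(m,0,1)[0],key=cv2.contourArea);h=cv2.convexHull(k);(x,y),r=cv2.minEnclosingCircle(h);e=cv2.fitEllipse(h)
    x+=u0;y+=v0;print(nm,(x,y),r,e, ray(d,(x,y),57), ray(d,(e[0][0]+u0,e[0][1]+v0),57), 'diam', np.linalg.norm(ray(d,(x+r,y),57)-ray(d,(x-r,y),57)))
# black mask in A
E
```

```text
A (307.6929817199707, 191.9152069091797) 36.05345153808594 ((45.61979293823242, 66.89480590820312), (71.38050079345703, 71.75728607177734), 110.2013168334961) [540.69995256 -94.95515773  57.        ] [540.74747969 -94.79565444  57.        ] diam 158.19220656406264
B (225.50719451904297, 298.32445907592773) 28.618247985839844 ((33.58754348754883, 53.225563049316406), (56.30730438232422, 57.11973571777344), 40.79474639892578) [314.22226163  87.17547443  57.        ] [314.42851897  87.00095756  57.        ] diam 122.63563378033382
C (415.625, 321.0) 28.37950325012207 ((45.750244140625, 51.021671295166016), (55.16386795043945, 56.86376190185547), 165.7277069091797) [ 256.65564977 -322.18989569   57.        ] [ 256.60313645 -322.46078765   57.        ] diam 123.6090628633177
```

View pics/cropA.png

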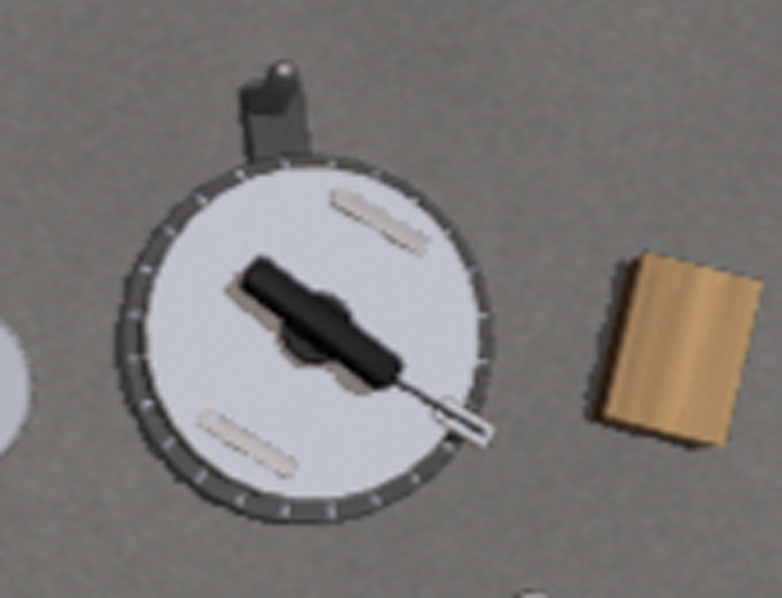

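The crop confirms A: disc diameter 158 mm (nominal 160). Crop positions are post tip (286,68), nose tip (487,438) and wing bar (258,272)-(388,375). Next I'll measure these in world coordinates, with the scene view as a cross-check.

```bash
python3 - <<'E'
from h import *
d=grab("top");s=d["pixels"];g=cv2.cvtColor(s,cv2.COLOR_BGR2GRAY)
f=lambda a,b:(240+a/4.6-.4,120+b/4.6-.4)
post=ray(d,f(286,68),85);nose=ray(d,f(487,438),57)
m=(g[165:215,285:335]<45).astype(np.uint8)
mm=cv2.morphologyEx(m,cv2.MORPH_OPEN,np.ones((3,3)))
k=max(cv2.findContours(mm,0,1)[0],key=cv2.contourArea);r=cv2.minAreaRect(k);print(r)
b=cv2.boxPoints(r)+[285,165];W=np.array([ray(d,p,105) for p in b]);print(W.round(1), [np.linalg.norm(W[i]-W[i-1]) for i in range(2)])
c=ray(d,f(313+9.5,0+324),109);print('wing mid',c,W.mean(0))
A=np.array([540.7,-94.9,57])
w1,w2=ray(d,f(258,272),108),ray(d,f(388,375),108);print('ends',w1,w2,(w1+w2)/2)
an=lambda p,q=A:np.degrees(np.arctan2(p[1]-q[1],p[0]-q[0]))
print('post',post,np.linalg.norm((post-A)[:2]),an(post));print('nose',nose,np.linalg.norm((nose-A)[:2]),an(nose));print('wing',an(w2,w1))
e=grab("scene","scene1");P=proj(e,[A,post,nose,[A[0],A[1],109],w1,w2]);print(P)
I=e["pixels"].copy()[150:290,160:350]
I=cv2.resize(I,None,fx=4,fy=4,interpolation=cv2.INTER_CUBIC)
for p in P: cv2.circle(I,tuple(int(x) for x in ((p-[160,150]+.5)*4)),3,(0,0,255),1)
cv2.imwrite("pics/chk.png",I)
E
```

```text
((24.11538314819336, 25.576923370361328), (39.10636520385742, 11.371355056762695), 33.6900634765625)
[[ 552.1  -53.2  105. ]
 [ 571.6  -66.7  105. ]
 [ 525.3 -133.3  105. ]
 [ 505.9 -119.7  105. ]] [np.float64(80.91533539375152), np.float64(23.735032861090385)]
wing mid [539.41851184 -94.09004035 109.        ] [538.7467612  -93.22830145 105.        ]
ends [563.46028579 -65.71572071 108.        ] [ 516.06695476 -123.08148585  108.        ] [539.76362028 -94.39860328 108.        ]
post [661.62893344 -82.38522709  85.        ] 121.57477733380288 5.908430272871321
nose [ 489.03905791 -176.54471547   57.        ] 96.61631591912696 -122.32370736530436
wing -129.56217352486297
[[239.4801397  223.20724381]
 [209.08594704 242.8026387 ]
 [228.40055441 201.33083923]
 [238.70827192 206.74670041]
 [241.95299003 216.31051301]
 [236.44309235 198.05999147]]
```

View pics/chk.png

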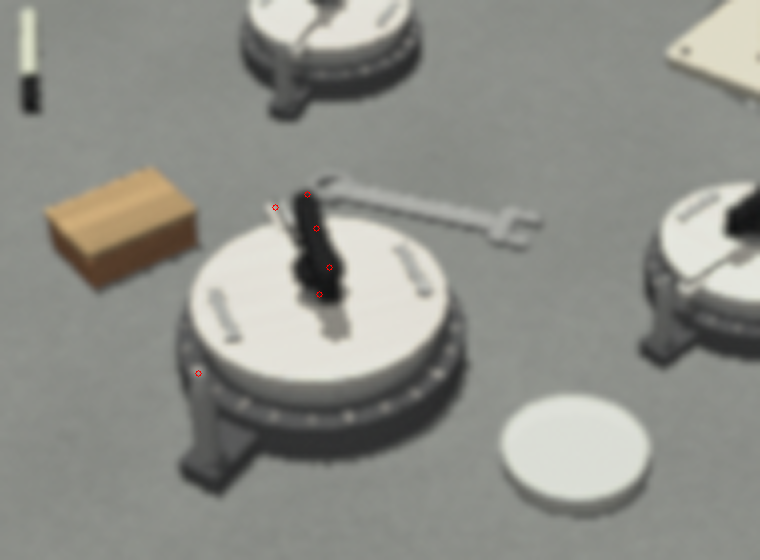

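Both views agree. The axis is about (540.3,-94.7), the post radius is 121.6 mm (nominal 121) and the nose radius 96.6 mm (nominal 98). The nose has to turn about +128° (anticlockwise). Next I'll work out the wrist angle.

```bash
python3 - <<'E'
from h import *
o=ctrl.get_obs();R=cv2.Rodrigues(o["orientation"])[0];print(R.round(3))
az=np.degrees(np.arctan2(R[1,2],R[0,2]));print('jaw az',az,'j1',np.degrees(o["qpos"][0]),'j6',np.degrees(o["qpos"][5]),o["ee_pos"],ctrl.tips_ahead)
# shift
print(np.array([540.3,-94.7])-o["ee_pos"][:2])
E
```

```text
[[ 0.949 -0.     0.314]
 [-0.314 -0.001  0.949]
 [-0.    -1.    -0.001]]
jaw az 71.67761938540376 j1 70.58907853980203 j6 -1.0881342060892802 [196.37205123 593.08388897 230.28292469] 8.0
[ 343.92794877 -687.78388897]
```

```bash
python3 -m creep '[{"tx":25,"ty":-50,"rz":-0.14},{"tx":50,"ty":-100,"rz":-0.29},{"tx":75,"ty":-150,"rz":-0.43},{"tx":100,"ty":-200,"rz":-0.58},{"tx":125,"ty":-250,"rz":-0.72},{"tx":150,"ty":-300,"rz":-0.86},{"tx":175,"ty":-350,"rz":-1.0},{"tx":200,"ty":-400,"rz":-1.15},{"tx":225,"ty":-450,"rz":-1.29},{"tx":250,"ty":-500,"rz":-1.43}]'
```

```text
schema error: expected keys tx, ty, tz, rx, ry, rz, fingers
```

```bash
python3 -m creep '[{"tx":25,"ty":-50,"rz":-0.14},{"tx":50,"ty":-100,"rz":-0.29},{"tx":75,"ty":-150,"rz":-0.43},{"tx":94,"ty":-188,"rz":-0.51},{"tx":94,"ty":-188,"rz":-0.51},{"tx":94,"ty":-188,"rz":-0.51}]'; python3 - <<'E'
from h import *
o=ctrl.get_obs();R=cv2.Rodrigues(o["orientation"])[0]
print(o["t"],np.degrees(np.arctan2(R[1,2],R[0,2])),o["ee_pos"],R[:,1],o["qpos"],o["ft_force"])
E
```

```text
0.25 71.67761938540376 [196.37205123 593.08388897 230.28292469] [-2.33434131e-04 -7.03237081e-04 -9.99999725e-01] [ 1.23201184e+00  4.23505893e-01  1.63025215e+00 -1.52927561e-05
  1.08857546e+00 -1.89915246e-02] [ 0.38334798 -0.44691606 -0.38966269]schema error: expected keys tx, ty, tz, rx, ry, rz, fingers
```

All keys are required in every row, and nothing has moved yet.

```bash
python3 -m creep '[{"tx":25,"ty":-50,"tz":0,"rx":0,"ry":0,"rz":-0.14,"fingers":0},{"tx":50,"ty":-100,"tz":0,"rx":0,"ry":0,"rz":-0.29,"fingers":0},{"tx":75,"ty":-150,"tz":0,"rx":0,"ry":0,"rz":-0.43,"fingers":0},{"tx":100,"ty":-200,"tz":0,"rx":0,"ry":0,"rz":-0.58,"fingers":0},{"tx":125,"ty":-250,"tz":0,"rx":0,"ry":0,"rz":-0.72,"fingers":0},{"tx":150,"ty":-300,"tz":0,"rx":0,"ry":0,"rz":-0.86,"fingers":0},{"tx":175,"ty":-350,"tz":0,"rx":0,"ry":0,"rz":-1.0,"fingers":0},{"tx":200,"ty":-400,"tz":0,"rx":0,"ry":0,"rz":-1.15,"fingers":0},{"tx":225,"ty":-450,"tz":0,"rx":0,"ry":0,"rz":-1.29,"fingers":0},{"tx":250,"ty":-500,"tz":0,"rx":0,"ry":0,"rz":-1.43,"fingers":0}]'
```

```text
t: 1.5
ee_pos: [447.1, 91.6, 230.9]
orientation: [-1.116, 1.343, -1.343]
ft_force: [0.4, 0.5, -0.3]
width: 88.0
```

```bash
python3 -m creep '[{"tx":30,"ty":-60,"tz":0,"rx":0,"ry":0,"rz":-0.17,"fingers":0},{"tx":60,"ty":-120,"tz":0,"rx":0,"ry":0,"rz":-0.34,"fingers":0},{"tx":94,"ty":-188,"tz":0,"rx":0,"ry":0,"rz":-0.51,"fingers":0},{"tx":94,"ty":-188,"tz":0,"rx":0,"ry":0,"rz":-0.51,"fingers":0},{"tx":94,"ty":-188,"tz":0,"rx":0,"ry":0,"rz":-0.51,"fingers":0}]'; cat > st.py <<'E'
from h import *
o=ctrl.get_obs();R=cv2.Rodrigues(o["orientation"])[0]
print(o["t"],'az',np.degrees(np.arctan2(R[1,2],R[0,2])).round(2),o["ee_pos"].round(2),R[:,1].round(3),o["qpos"].round(3),o["ft_force"].round(2),o["moment"].round(3),o["width"])
E
python3 st.py
```

```text
t: 2.12
ee_pos: [540.5, -95.5, 230.3]
orientation: [-0.8, 1.697, -1.696]
ft_force: [-0.3, -0.5, -0.6]
width: 87.9
2.125 az -39.51 [540.46 -95.47 230.32] [-0.001  0.    -1.   ] [-0.197  0.313  1.799  0.     1.03   0.493] [-0.27 -0.46 -0.56] [-0.058  0.105  0.011] 87.90759494180884
```

```bash
python3 -m creep '[{"tx":0,"ty":0.5,"tz":-30,"rx":0,"ry":0,"rz":0,"fingers":0},{"tx":0,"ty":0.5,"tz":-60,"rx":0,"ry":0,"rz":0,"fingers":0},{"tx":0,"ty":0.5,"tz":-90,"rx":0,"ry":0,"rz":0,"fingers":0},{"tx":0,"ty":0.5,"tz":-115,"rx":0,"ry":0,"rz":0,"fingers":0},{"tx":0,"ty":0.5,"tz":-130,"rx":0,"ry":0,"rz":0,"fingers":0},{"tx":0,"ty":0.5,"tz":-137,"rx":0,"ry":0,"rz":0,"fingers":0},{"tx":0,"ty":0.5,"tz":-137,"rx":0,"ry":0,"rz":0,"fingers":0}]'; python3 st.py; python3 - <<'E'
from h import *
d=grab("scene","s2");cv2.imwrite("pics/s2c.png",cv2.resize(d["pixels"][130:280,150:350],None,fx=4,fy=4,interpolation=2))
E
```

```text
t: 3.0
ee_pos: [540.5, -93.8, 93.8]
orientation: [-0.801, 1.696, -1.695]
ft_force: [-0.3, 1.1, 0.1]
width: 88.0
3.0 az -39.43 [540.47 -93.77  93.82] [-0.  0. -1.] [-0.194  0.511  1.882  0.     0.748  0.495] [-0.33  1.12  0.13] [-0.088  0.1    0.034] 88.00112580593489
```

View pics/s2c.png

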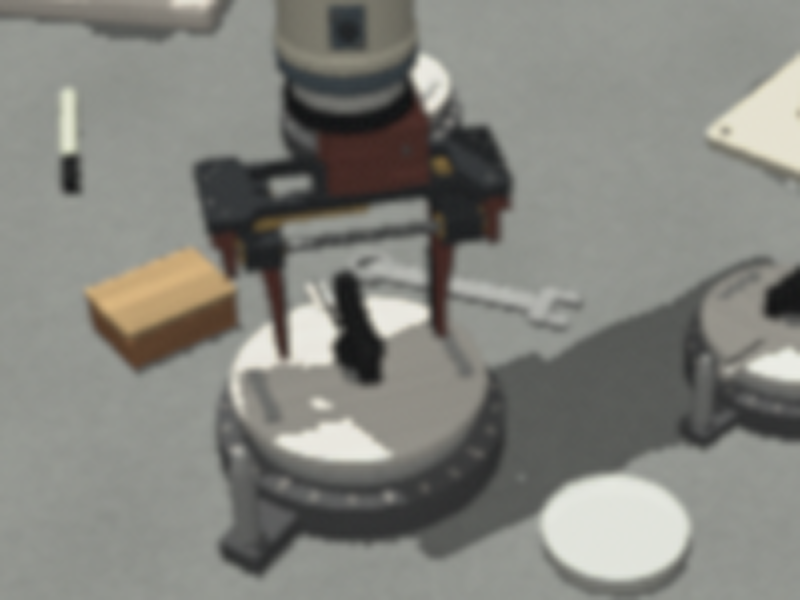

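The open fingers at crop x≈280 and x≈440 straddle the wing bar at about (355,325). I'll close the gripper.

```bash
python3 -m creep '[{"tx":0,"ty":-0.5,"tz":0,"rx":0,"ry":0,"rz":0,"fingers":255},{"tx":0,"ty":-0.5,"tz":0,"rx":0,"ry":0,"rz":0,"fingers":255},{"tx":0,"ty":-0.5,"tz":0,"rx":0,"ry":0,"rz":0,"fingers":255},{"tx":0,"ty":-0.5,"tz":0,"rx":0,"ry":0,"rz":0,"fingers":255},{"tx":0,"ty":-0.5,"tz":0,"rx":0,"ry":0,"rz":0,"fingers":255},{"tx":0,"ty":-0.5,"tz":0,"rx":0,"ry":0,"rz":0,"fingers":255}]'; python3 st.py
```

```text
t: 3.8
ee_pos: [540.4, -94.7, 93.6]
orientation: [-0.8, 1.696, -1.696]
ft_force: [-0.1, -0.1, -0.0]
width: 30.9
3.8 az -39.48 [540.45 -94.7   93.65] [-0. -0. -1.] [-0.195  0.511  1.882 -0.     0.748  0.494] [-0.09 -0.14 -0.  ] [-0.066  0.069  0.027] 30.91634582385906
```

```bash
python3 -m creep '[{"tx":0,"ty":0,"tz":0,"rx":0,"ry":0,"rz":0,"fingers":255},{"tx":0,"ty":0,"tz":0,"rx":0,"ry":0,"rz":0,"fingers":255},{"tx":0,"ty":0,"tz":0,"rx":0,"ry":0,"rz":0,"fingers":255},{"tx":0,"ty":0,"tz":0,"rx":0,"ry":0,"rz":0,"fingers":255}]'; python3 st.py
```

```text
t: 4.3
ee_pos: [540.9, -95.0, 93.7]
orientation: [-0.8, 1.695, -1.696]
ft_force: [2.1, -2.4, -1.8]
width: 15.9
4.3 az -39.47 [540.88 -94.98  93.72] [ 0.001 -0.    -1.   ] [-0.195  0.511  1.882 -0.     0.747  0.494] [ 2.14 -2.37 -1.84] [-0.63  -0.296 -0.024] 15.90363051695958
```

The grip is on the bar: width 15.9 mm against the bar's 16. Now I'll turn the table anticlockwise without pushing.

```bash
python3 -m creep '[{"tx":0.5,"ty":-0.4,"tz":0,"rx":0,"ry":0,"rz":0.04,"fingers":255},{"tx":0.5,"ty":-0.4,"tz":0,"rx":0,"ry":0,"rz":0.12,"fingers":255},{"tx":0.5,"ty":-0.4,"tz":0,"rx":0,"ry":0,"rz":0.24,"fingers":255},{"tx":0.5,"ty":-0.4,"tz":0,"rx":0,"ry":0,"rz":0.36,"fingers":255},{"tx":0.5,"ty":-0.4,"tz":0,"rx":0,"ry":0,"rz":0.48,"fingers":255},{"tx":0.5,"ty":-0.4,"tz":0,"rx":0,"ry":0,"rz":0.6,"fingers":255},{"tx":0.5,"ty":-0.4,"tz":0,"rx":0,"ry":0,"rz":0.72,"fingers":255},{"tx":0.5,"ty":-0.4,"tz":0,"rx":0,"ry":0,"rz":0.84,"fingers":255},{"tx":0.5,"ty":-0.4,"tz":0,"rx":0,"ry":0,"rz":0.95,"fingers":255},{"tx":0.5,"ty":-0.4,"tz":0,"rx":0,"ry":0,"rz":1.0,"fingers":255}]'; python3 st.py;  python3 - <<'E'
from h import *
d=grab("scene","s3");d2=grab("top","t3");a=cv2.resize(d["pixels"][130:280,150:350],None,fx=2,fy=2,interpolation=2);b=cv2.resize(d2["pixels"][100:250,220:420],None,fx=2,fy=2,interpolation=2)
cv2.imwrite("pics/s3c.png",np.hstack([a,b]))
E
```

```text
t: 5.55
ee_pos: [540.9, -95.2, 93.7]
orientation: [-1.341, 0.975, -0.975]
ft_force: [1.1, -1.9, -1.1]
width: 15.9
5.55 az 17.95 [540.92 -95.16  93.71] [-0. -0. -1.] [-0.196  0.512  1.881 -0.     0.749 -0.509] [ 1.15 -1.93 -1.07] [-0.512 -0.149  0.025] 15.897418738316786
```

View pics/s3c.png

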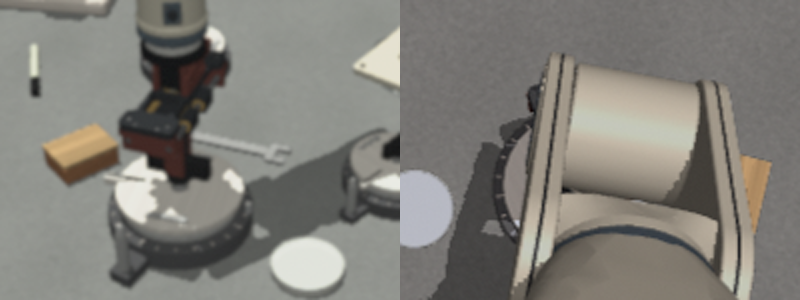

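The nose is now at composite (107,179), pointing left in the scene view, so the table is turning with the wing. The arm blocks the top view. I'll do the remaining 1.24 rad.

```bash
python3 -m creep '[{"tx":0,"ty":0,"tz":0,"rx":0,"ry":0,"rz":0.05,"fingers":255},{"tx":0,"ty":0,"tz":0,"rx":0,"ry":0,"rz":0.18,"fingers":255},{"tx":0,"ty":0,"tz":0,"rx":0,"ry":0,"rz":0.33,"fingers":255},{"tx":0,"ty":0,"tz":0,"rx":0,"ry":0,"rz":0.48,"fingers":255},{"tx":0,"ty":0,"tz":0,"rx":0,"ry":0,"rz":0.63,"fingers":255},{"tx":0,"ty":0,"tz":0,"rx":0,"ry":0,"rz":0.78,"fingers":255},{"tx":0,"ty":0,"tz":0,"rx":0,"ry":0,"rz":0.93,"fingers":255},{"tx":0,"ty":0,"tz":0,"rx":0,"ry":0,"rz":1.08,"fingers":255},{"tx":0,"ty":0,"tz":0,"rx":0,"ry":0,"rz":1.19,"fingers":255},{"tx":0,"ty":0,"tz":0,"rx":0,"ry":0,"rz":1.24,"fingers":255}]'; python3 st.py;  python3 - <<'E'
from h import *
d=grab("scene","s4");d2=grab("top","t4");a=cv2.resize(d["pixels"][170:280,180:300],None,fx=5,fy=5,interpolation=2);
A=[540.5,-94.8]
for an,c in((5.9,(0,0,255)),):
    P=[[A[0]+r*np.cos(np.radians(an)),A[1]+r*np.sin(np.radians(an)),z] for r,z in((50,57),(98,57),(121,85))]
    for p in proj(d,P): cv2.circle(a,tuple(int(x) for x in (p-[180,170]+.5)*5),3,c,1)
cv2.imwrite("pics/s4c.png",a)
E
```

```text
t: 6.9
ee_pos: [541.0, -95.3, 93.7]
orientation: [-1.571, 0.015, -0.015]
ft_force: [0.7, -1.7, -2.1]
width: 16.0
6.9 az 88.93 [541.   -95.27  93.69] [ 0. -0. -1.] [-0.196  0.512  1.881 -0.     0.748 -1.748] [ 0.73 -1.72 -2.14] [-0.691 -0.286  0.011] 15.993799708555589
```

View pics/s4c.png

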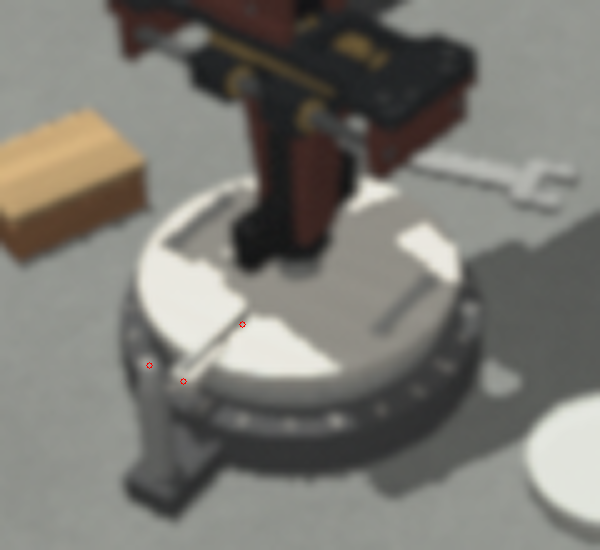

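View pics/t4.png

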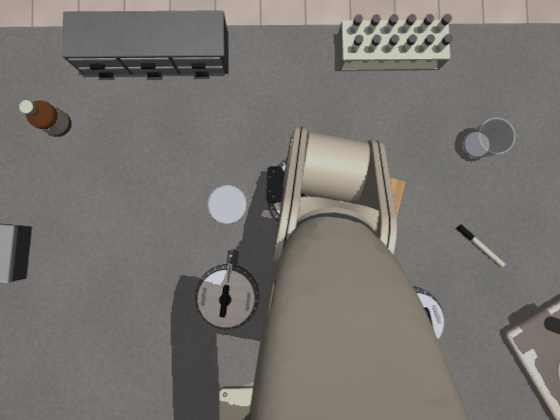

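```bash
python3 - <<'E'
from h import *
d=grab("scene");a=cv2.resize(d["pixels"][220:262,200:245],None,fx=14,fy=14,interpolation=cv2.INTER_CUBIC)
cv2.imwrite("pics/s5.png",a)
E
```

```text
(no output)
```

View pics/s5.png

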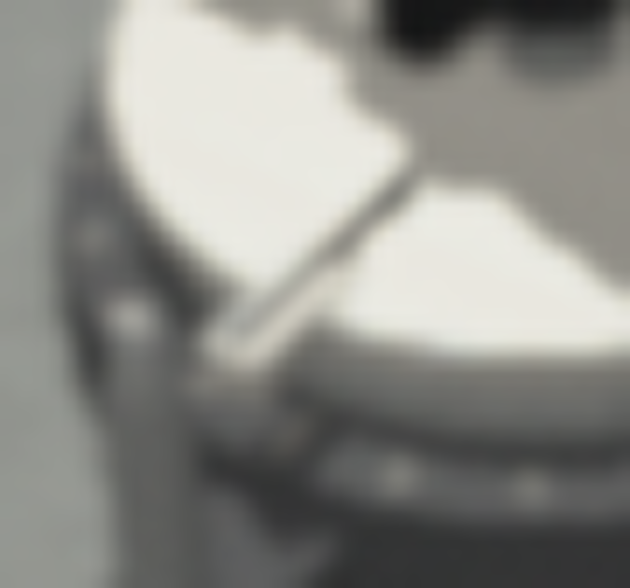

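```bash
python3 - <<'E'
from h import *
d=grab("scene")
f=lambda a,b:(200+a/14-.46,220+b/14-.46)
A=np.array([540.5,-94.8,0])
for nm,p,z in(("tip",(226,348),57),("line out",(240,330),57),("line in",(405,175),57),("post",(133,305),85)):
    w=ray(d,f(*p),z);v=(w-A)[:2];print(nm,w.round(1),np.linalg.norm(v).round(1),np.degrees(np.arctan2(v[1],v[0])).round(1))
E
```

```text
tip [634.8 -89.1  57. ] 94.5 3.5
line out [630.  -90.2  57. ] 89.6 2.9
line in [582.8 -94.5  57. ] 42.3 0.4
post [658.  -85.9  85. ] 117.8 4.3
```

The nose points along about 5°, where the post bearing is 5.9°, so it is within a few mm of the line. Now I'll press down in small steps.

```bash
python3 -m creep '[{"tx":0,"ty":0,"tz":-1,"rx":0,"ry":0,"rz":0,"fingers":255},{"tx":0,"ty":0,"tz":-2,"rx":0,"ry":0,"rz":0,"fingers":255},{"tx":0,"ty":0,"tz":-3,"rx":0,"ry":0,"rz":0,"fingers":255},{"tx":0,"ty":0,"tz":-4,"rx":0,"ry":0,"rz":0,"fingers":255},{"tx":0,"ty":0,"tz":-4,"rx":0,"ry":0,"rz":0,"fingers":255}]'; python3 st.py
```

```text
t: 7.72
ee_pos: [541.2, -95.2, 90.2]
orientation: [-1.571, 0.015, -0.016]
ft_force: [-0.8, -2.7, 8.4]
width: 16.0
7.725 az 88.85 [541.22 -95.19  90.18] [ 0.001 -0.    -1.   ] [-0.196  0.518  1.882 -0.     0.741 -1.746] [-0.83 -2.65  8.36] [-0.736  0.253  0.022] 15.963002001112857
```

```bash
python3 -m creep '[{"tx":0,"ty":0,"tz":-0.5,"rx":0,"ry":0,"rz":0,"fingers":255},{"tx":0,"ty":0,"tz":-1,"rx":0,"ry":0,"rz":0,"fingers":255},{"tx":0,"ty":0,"tz":-1,"rx":0,"ry":0,"rz":0,"fingers":255}]'; python3 st.py
```

```text
t: 8.1
ee_pos: [541.3, -95.2, 90.0]
orientation: [-1.571, 0.015, -0.016]
ft_force: [-3.5, -2.9, 16.8]
width: 15.6
8.1 az 88.86 [541.3  -95.23  89.97] [ 0.001 -0.    -1.   ] [-0.196  0.518  1.882 -0.     0.741 -1.746] [-3.48 -2.91 16.82] [-0.616  0.651  0.016] 15.625822094541713
```

The push is 16.8 N. The screw lifts the table off its pads at 1.6 mm/rad, so I'll raise the tool by that much while turning clockwise.

```bash
python3 -m creep '[{"tx":0,"ty":0,"tz":0.08,"rx":0,"ry":0,"rz":-0.05,"fingers":255},{"tx":0,"ty":0,"tz":0.16,"rx":0,"ry":0,"rz":-0.1,"fingers":255},{"tx":0,"ty":0,"tz":0.24,"rx":0,"ry":0,"rz":-0.15,"fingers":255},{"tx":0,"ty":0,"tz":0.32,"rx":0,"ry":0,"rz":-0.2,"fingers":255},{"tx":0,"ty":0,"tz":0.4,"rx":0,"ry":0,"rz":-0.25,"fingers":255},{"tx":0,"ty":0,"tz":0.48,"rx":0,"ry":0,"rz":-0.3,"fingers":255}]'; python3 st.py;python3 - <<'E'
from h import *
d=grab("scene");a=cv2.resize(d["pixels"][220:262,200:245],None,fx=14,fy=14,interpolation=cv2.INTER_CUBIC)
cv2.imwrite("pics/s6.png",a)
E
```

```text
t: 8.85
ee_pos: [541.2, -95.2, 90.4]
orientation: [-1.556, 0.251, -0.252]
ft_force: [-2.2, -2.1, 16.4]
width: 15.9
8.85 az 71.61 [541.23 -95.22  90.42] [ 0.001 -0.    -1.   ] [-0.196  0.517  1.882 -0.     0.742 -1.445] [-2.22 -2.1  16.41] [-0.603  0.688  0.221] 15.907698074440216
```

View pics/s6.png

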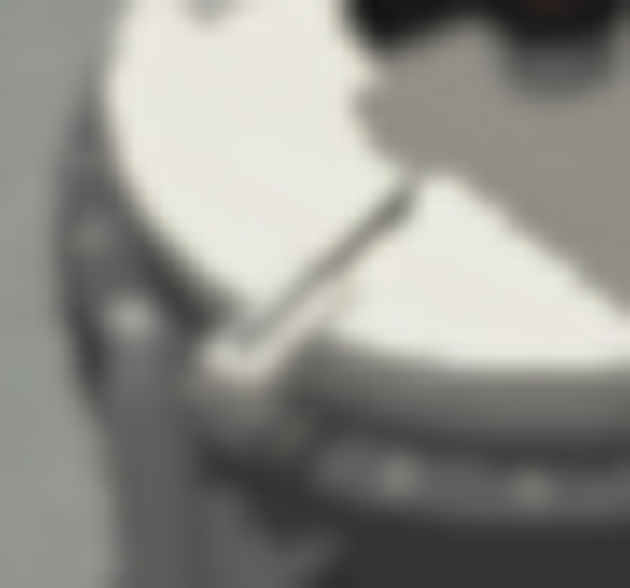

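The nose has stayed put, with the line still running from (245,335) to (405,195). The moment is 0.22 N m, close to the screw drag, and the force is steady at 16.4 N. Continuing.

```bash
python3 -m creep '[{"tx":0,"ty":0,"tz":0.1,"rx":0,"ry":0,"rz":-0.07,"fingers":255},{"tx":0,"ty":0,"tz":0.22,"rx":0,"ry":0,"rz":-0.14,"fingers":255},{"tx":0,"ty":0,"tz":0.33,"rx":0,"ry":0,"rz":-0.21,"fingers":255},{"tx":0,"ty":0,"tz":0.45,"rx":0,"ry":0,"rz":-0.28,"fingers":255},{"tx":0,"ty":0,"tz":0.56,"rx":0,"ry":0,"rz":-0.35,"fingers":255},{"tx":0,"ty":0,"tz":0.67,"rx":0,"ry":0,"rz":-0.42,"fingers":255},{"tx":0,"ty":0,"tz":0.78,"rx":0,"ry":0,"rz":-0.49,"fingers":255},{"tx":0,"ty":0,"tz":0.9,"rx":0,"ry":0,"rz":-0.56,"fingers":255},{"tx":0,"ty":0,"tz":1.0,"rx":0,"ry":0,"rz":-0.63,"fingers":255},{"tx":0,"ty":0,"tz":1.12,"rx":0,"ry":0,"rz":-0.7,"fingers":255}]'; python3 st.py
```

```text
t: 10.15
ee_pos: [541.2, -95.2, 91.6]
orientation: [-1.42, 0.795, -0.797]
ft_force: [-3.5, -3.0, 16.5]
width: 15.5
10.15 az 31.46 [541.25 -95.19  91.55] [ 0.001 -0.    -1.   ] [-0.196  0.516  1.881 -0.     0.744 -0.745] [-3.45 -3.01 16.52] [-0.585  0.779  0.222] 15.500073316617119
```

```bash
python3 -m creep '[{"tx":0,"ty":0,"tz":0.1,"rx":0,"ry":0,"rz":-0.07,"fingers":255},{"tx":0,"ty":0,"tz":0.22,"rx":0,"ry":0,"rz":-0.14,"fingers":255},{"tx":0,"ty":0,"tz":0.33,"rx":0,"ry":0,"rz":-0.21,"fingers":255},{"tx":0,"ty":0,"tz":0.45,"rx":0,"ry":0,"rz":-0.28,"fingers":255},{"tx":0,"ty":0,"tz":0.56,"rx":0,"ry":0,"rz":-0.35,"fingers":255},{"tx":0,"ty":0,"tz":0.67,"rx":0,"ry":0,"rz":-0.42,"fingers":255},{"tx":0,"ty":0,"tz":0.78,"rx":0,"ry":0,"rz":-0.49,"fingers":255},{"tx":0,"ty":0,"tz":0.9,"rx":0,"ry":0,"rz":-0.56,"fingers":255},{"tx":0,"ty":0,"tz":1.0,"rx":0,"ry":0,"rz":-0.63,"fingers":255},{"tx":0,"ty":0,"tz":1.12,"rx":0,"ry":0,"rz":-0.7,"fingers":255}]'; python3 st.py;python3 - <<'E'
from h import *
d=grab("scene");a=cv2.resize(d["pixels"][200:262,200:285],None,fx=9,fy=9,interpolation=cv2.INTER_CUBIC)
cv2.imwrite("pics/s7.png",a)
E
```

```text
t: 11.4
ee_pos: [541.3, -95.2, 92.7]
orientation: [-1.134, 1.319, -1.32]
ft_force: [-3.6, -3.3, 17.0]
width: 15.6
11.4 az -8.65 [541.26 -95.16  92.66] [ 0.001 -0.    -1.   ] [-0.196  0.514  1.881 -0.     0.746 -0.045] [-3.61 -3.26 17.03] [-0.498  0.739  0.181] 15.603984208129829
```

View pics/s7.png

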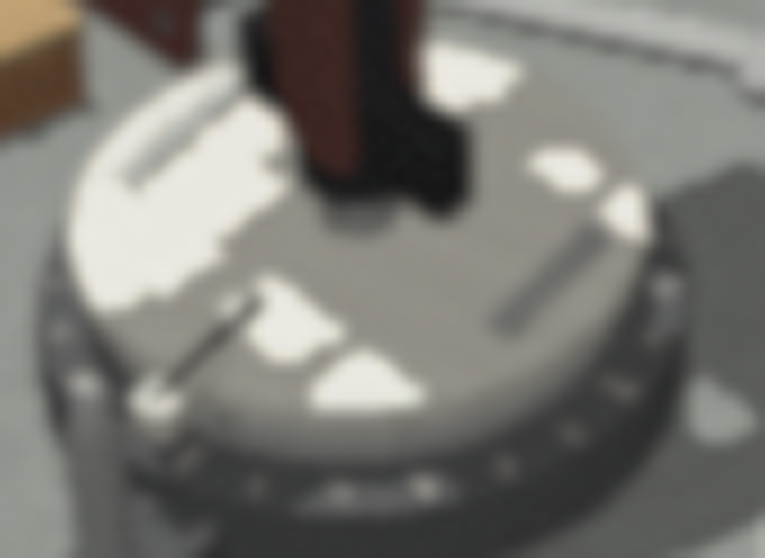

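The nose has held, with its tip at about image (216.7,244.4) against (216,244.6) before. 1.7 rad is done. I'll keep raising until 2.25 rad and then hold height to the stop.

```bash
python3 -m creep '[{"tx":0,"ty":0,"tz":0.1,"rx":0,"ry":0,"rz":-0.07,"fingers":255},{"tx":0,"ty":0,"tz":0.22,"rx":0,"ry":0,"rz":-0.14,"fingers":255},{"tx":0,"ty":0,"tz":0.33,"rx":0,"ry":0,"rz":-0.21,"fingers":255},{"tx":0,"ty":0,"tz":0.45,"rx":0,"ry":0,"rz":-0.28,"fingers":255},{"tx":0,"ty":0,"tz":0.56,"rx":0,"ry":0,"rz":-0.35,"fingers":255},{"tx":0,"ty":0,"tz":0.67,"rx":0,"ry":0,"rz":-0.42,"fingers":255},{"tx":0,"ty":0,"tz":0.75,"rx":0,"ry":0,"rz":-0.49,"fingers":255},{"tx":0,"ty":0,"tz":0.8,"rx":0,"ry":0,"rz":-0.55,"fingers":255}]'; python3 st.py
```

```text
t: 12.45
ee_pos: [541.3, -95.2, 93.5]
orientation: [-0.791, 1.703, -1.704]
ft_force: [-3.1, -2.3, 17.7]
width: 15.6
12.45 az -40.16 [541.29 -95.18  93.52] [ 0.001 -0.    -1.   ] [-0.196  0.512  1.881 -0.     0.748  0.505] [-3.11 -2.34 17.73] [-0.46   0.915  0.218] 15.594816749780646
```

```bash
python3 -m creep '[{"tx":0,"ty":0,"tz":0.05,"rx":0,"ry":0,"rz":-0.06,"fingers":255},{"tx":0,"ty":0,"tz":0.1,"rx":0,"ry":0,"rz":-0.12,"fingers":255},{"tx":0,"ty":0,"tz":0.1,"rx":0,"ry":0,"rz":-0.18,"fingers":255},{"tx":0,"ty":0,"tz":0.1,"rx":0,"ry":0,"rz":-0.24,"fingers":255},{"tx":0,"ty":0,"tz":0.1,"rx":0,"ry":0,"rz":-0.29,"fingers":255}]'; python3 st.py
```

```text
t: 13.08
ee_pos: [541.3, -95.2, 93.6]
orientation: [-0.565, 1.89, -1.891]
ft_force: [-2.1, -1.5, 16.0]
width: 16.8
13.075 az -56.69 [541.33 -95.19  93.64] [ 0.001 -0.001 -1.   ] [-1.960e-01  5.120e-01  1.881e+00 -1.000e-03  7.480e-01  7.940e-01] [-2.12 -1.51 16.02] [-0.225  0.504  0.756] 16.752470658414556
```

The moment has risen to 0.76 N m after 2.54 rad, so the wing is at or near the stop. I'll nudge once more and look.

```bash
python3 -m creep '[{"tx":0,"ty":0,"tz":0,"rx":0,"ry":0,"rz":-0.03,"fingers":255},{"tx":0,"ty":0,"tz":0,"rx":0,"ry":0,"rz":-0.05,"fingers":255},{"tx":0,"ty":0,"tz":0,"rx":0,"ry":0,"rz":-0.05,"fingers":255}]'; python3 st.py;python3 - <<'E'
from h import *
d=grab("scene");a=cv2.resize(d["pixels"][200:262,200:285],None,fx=9,fy=9,interpolation=cv2.INTER_CUBIC)
cv2.imwrite("pics/s8.png",a)
E
```

```text
t: 13.45
ee_pos: [541.7, -95.0, 93.6]
orientation: [-0.523, 1.92, -1.921]
ft_force: [-2.0, -0.3, 15.6]
width: 16.7
13.45 az -59.44 [541.68 -94.95  93.61] [ 0.002 -0.    -1.   ] [-0.195  0.512  1.881 -0.     0.747  0.842] [-2.02 -0.32 15.6 ] [-0.167  0.482  0.819] 16.690144978511473
```

View pics/s8.png

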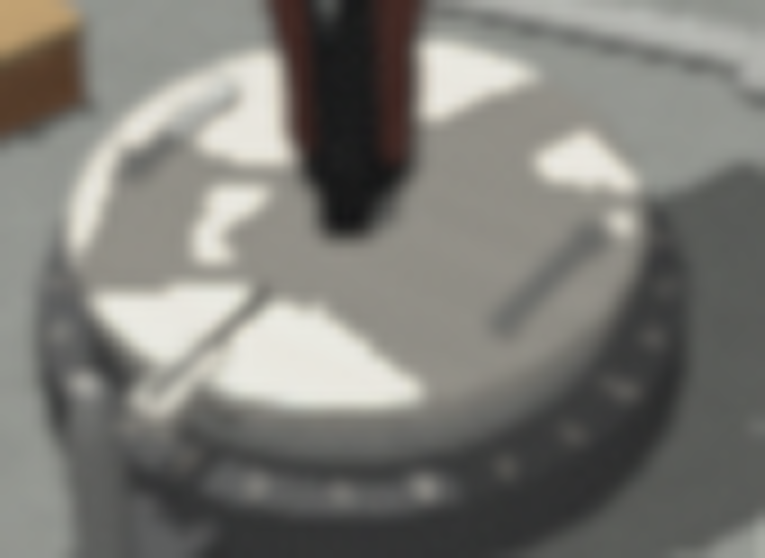

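The nose still faces the post, with its tip at crop (148,405). The moment has levelled off at 0.82 N m, four times the screw drag, so the wing is at its stop. I'll release and rise.

```bash
python3 -m creep '[{"tx":0,"ty":0,"tz":1,"rx":0,"ry":0,"rz":0,"fingers":0},{"tx":0,"ty":0,"tz":1.5,"rx":0,"ry":0,"rz":0,"fingers":0},{"tx":0,"ty":0,"tz":2,"rx":0,"ry":0,"rz":0,"fingers":0},{"tx":0,"ty":0,"tz":2,"rx":0,"ry":0,"rz":0,"fingers":0},{"tx":0,"ty":0,"tz":2,"rx":0,"ry":0,"rz":0,"fingers":0},{"tx":0,"ty":0,"tz":2,"rx":0,"ry":0,"rz":0,"fingers":0}]' && python3 -m creep '[{"tx":0,"ty":0,"tz":20,"rx":0,"ry":0,"rz":0,"fingers":0},{"tx":0,"ty":0,"tz":60,"rx":0,"ry":0,"rz":0,"fingers":0},{"tx":0,"ty":0,"tz":110,"rx":0,"ry":0,"rz":0,"fingers":0},{"tx":0,"ty":50,"tz":140,"rx":0,"ry":0,"rz":0,"fingers":0},{"tx":0,"ty":100,"tz":140,"rx":0,"ry":0,"rz":0,"fingers":0},{"tx":0,"ty":150,"tz":140,"rx":0,"ry":0,"rz":0,"fingers":0},{"tx":0,"ty":200,"tz":140,"rx":0,"ry":0,"rz":0,"fingers":0},{"tx":0,"ty":250,"tz":140,"rx":0,"ry":0,"rz":0,"fingers":0},{"tx":0,"ty":300,"tz":140,"rx":0,"ry":0,"rz":0,"fingers":0},{"tx":0,"ty":350,"tz":140,"rx":0,"ry":0,"rz":0,"fingers":0}]'; python3 st.py;python3 - <<'E'
from h import *
d=grab("top","t9");a=cv2.resize(d["pixels"][110:260,200:420],None,fx=3.6,fy=3.6,interpolation=cv2.INTER_CUBIC)
cv2.imwrite("pics/t9c.png",a)
E
```

```text
t: 14.25
ee_pos: [540.9, -95.1, 94.2]
orientation: [-0.523, 1.922, -1.922]
ft_force: [-0.3, -0.1, 0.3]
width: 73.5
t: 15.5
ee_pos: [540.7, 256.5, 234.3]
orientation: [-0.523, 1.922, -1.922]
ft_force: [-0.5, -0.7, 0.4]
width: 88.0
15.5 az -59.53 [540.72 256.53 234.32] [ 0.  0. -1.] [ 0.423  0.38   1.687 -0.     1.074  1.462] [-0.5  -0.65  0.4 ] [-0.019  0.135 -0.   ] 88.02770166089539
```

View pics/t9c.png

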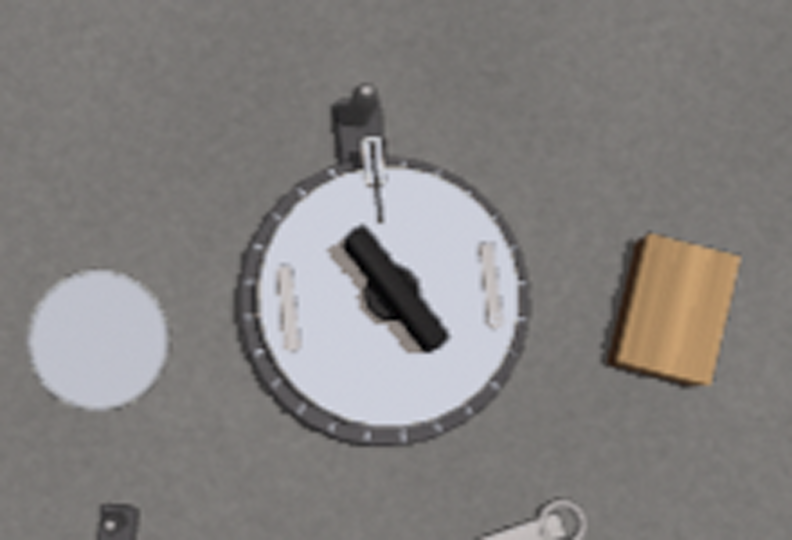

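```bash
python3 - <<'E'
from h import *
d=grab("top")
f=lambda a,b:(200+a/3.6-.36,110+b/3.6-.36)
A=np.array([540.5,-94.8,0])
an=lambda v:np.degrees(np.arctan2(v[1],v[0])).round(1)
post=ray(d,f(367,91),85);nose=ray(d,f(371,138),57);n2=ray(d,f(379,220),57)
w1,w2=ray(d,f(357,238),108),ray(d,f(434,342),108)
print('post',an(post-A),np.linalg.norm((post-A)[:2]),'nose',an(nose-A),np.linalg.norm((nose-A)[:2]),an(nose-n2),'wing',an(w1-w2))
a=np.radians(an(post-A));v=(nose-A)[:2];print('lateral',-np.sin(a)*v[0]+np.cos(a)*v[1])
a0=cv2.imread("pics/top0.png")[110:260,180:420].astype(int);b=d["pixels"][110:260,180:420].astype(int)
E
```

```text
post 6.1 120.66226799546757 nose 5.0 97.95236046051735 4.2 wing 35.2
lateral -1.795768879680459
```

Laterally the nose is only -1.8 mm off. From my hand-picked points the wing turn comes to about 142° (2.49 rad). I'll measure it better from masks on the before and after images.

```bash
python3 - <<'E'
from h import *
d=grab("top")
V=[]
for nm,s,nose in(("before",cv2.imread("pics/top0.png"),-122.3),("after",d["pixels"],5.0)):
    g=cv2.cvtColor(s,cv2.COLOR_BGR2GRAY)
    U,Vv=np.meshgrid(np.arange(270,350),np.arange(150,235))
    for th in(30,40,50):
        m=np.zeros_like(g);m[150:235,270:350]=(g[150:235,270:350]<th)
        c0=proj(d,[540.5,-94.8,107])[0];Y,X=np.nonzero(m);k=np.hypot(X-c0[0],Y-c0[1])<26;X=X[k];Y=Y[k]
        W=np.array([ray(d,(x,y),107)[:2] for x,y in zip(X,Y)])
        # ends only: > 24mm from axis
        r=W-[540.3,-94.6];e=np.linalg.norm(r,axis=1)>25;q=r[e]
        c=np.cov(r.T);w,v=np.linalg.eigh(c);ax=v[:,1]
        A_,B_=q[q@ax>0].mean(0),q[q@ax<0].mean(0)
        print(nm,th,len(X),'ends az',(np.degrees(np.arctan2(*(A_-B_)[::-1]))%180).round(1),'pca',(np.degrees(np.arctan2(ax[1],ax[0]))%180).round(1))
a=cv2.imread("pics/top0.png");b=d["pixels"]
for x0,x1,y0,y1 in((200,255,175,235),(365,415,165,225),(280,375,240,295)):
    print('diff neighbours',np.abs(a[y0:y1,x0:x1].astype(int)-b[y0:y1,x0:x1]).mean().round(2))
E
```

```text
before 30 120 ends az 53.1 pca 53.0
before 40 288 ends az 52.1 pca 52.3
before 50 368 ends az 52.2 pca 52.1
after 30 113 ends az 37.3 pca 37.1
after 40 212 ends az 36.6 pca 36.6
after 50 354 ends az 36.6 pca 36.4
diff neighbours 9.62
diff neighbours 8.16
diff neighbours 8.34
```

Mask result: the wing turned 142.9° (2.49 rad) relative to the table. The required minimum is 2.35, and turning ended against a hard moment rise. The neighbours are where they started: dish (227,204), box (389,196), spanner ring (356,255). The arm is clear, so I'm handing in.

```bash
python3 -c "
from workcell import ctrl
print(ctrl.close_job())"
```

```text
the job is handed in; nothing more can be done
None
```

I turned the largest turntable about 127° anticlockwise by its wing until the nose faced the index post. Then I pressed down with 16–18 N and screwed the wing clockwise to its stop, let go and moved the arm clear. I handed the job in at about 15.6 s.

- **Pointer:** the nose tip is about 1.8 mm to the side of the line to the post (limit 14 mm), at a radius of 98 mm.
- **Wing:** the turning moment rose from 0.2 to 0.8 N m and levelled off there, which I read as the end stop with the grip slipping.
- **Disagreement on the wing:** the gripper turned 148°, but the before and after pictures show about 143° (2.49 rad) of wing turn relative to the table. That is above the required 2.35 rad but short of the nominal 2.6. I put the gap down to slip in the grip and a few degrees of picture error, and did not grip again to confirm.
- **Dish, slide box and spanner:** by eye in the last top view, all three sit within about 1 pixel of their starting places. A pixel-difference check gave 8–10 grey levels in each area. I took that to be lighting and noise, but did not compare it with bare bench.

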